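Restock the setter's foam-lined kit case

ROBOT

A 6-joint arm with a two-finger parallel gripper is mounted at the origin on a cart in front of the work surface, level with it; the furniture and walls round the work are solid. World frame = base frame: x ahead of the robot, y to its left, z up, the work surface at z = 0. Lengths are in m, angles in degrees, forces in N, time in s.
With the tool pointing down it reaches from about 0.15 to 0.775 m from the base axis. Payload 6.1 kg.
Tool frame: the origin (TCP) lies at the very end of the fingers, on their centre line; the grasp point (between the pads) lies 19 mm behind it; z points along the fingers, y is the line along which they close (so a half turn about z gives the same grasp; the last joint's range is limited). The gripper opens to 85 mm and grips with 20 to 120 N. Pads are 22 mm wide; open, the fingers measure 114 mm over their backs; the gripper's body (76 mm by 85 mm) begins 54 mm behind the grasp point. The pads swing forward as they close: fully open they stand 13 mm farther back than shut.
Start: joints at [-74.313, 7.208, -2.269, 80.523, 0, 90], TCP at [0.142, -0.505, 0.231] pointing down, gripper open.
Joint ranges: [-155.77, 155.77], [-54.66, 111.73], [-72.52, 77.12], [-102.08, 115.82], [-83.92, 84.16], [-180, 180]. Speed limits (degrees/s): [136.94, 136.94, 172.46, 180, 180, 180].

INTERFACE

Orientations are given as a 3x3 rotation matrix whose columns are the frame's x, y, z axes.
In Python, from bench import ctrl gives the robot as it stands.
- The arm moves only by the tool carry_out, never from a script. Its argument "steps" is a list of rows, each an object of numbers: "x", "y", "z": the shift along the tool's x, y, z in units of 30 mm (1.0 is 30 mm); "rx", "ry", "rz": the turn, a rotation vector about the tool's x, y, z in units of 8 degrees (1.0 is 8 degrees). A call has 1 to 5 rows; each row shifts and turns the commanded pose from where the row before left it, along the tool's axes as they then stand; what a row does not reach is not made up. A row lasts 1/8 s, in which the tool goes at most 62.5 mm and 10.7 degrees, less where a joint would pass 70% of its speed; a pose out of reach is approached as far as the arm can. A call is refused whole if a number of a shift passes 1 or a number of a turn 1, either way. A call with a gripper value outside its range is refused whole. "hand" is the opening, from 0 (shut) to 1 (fully open), set as the call begins (left out, the last holds). The fingers move at their own pace and stop on an object; "newtons" is the grip in N (left out, the last holds). Time passes only in rows, so rows that do not move let the fingers close. It gives the time, the measured TCP pose, the force, the opening and the grip force at its end, in the units of the state.
- ctrl.read_state(): the state, without advancing time (a new reading comes with each control period).
- ctrl.capture(name): name is "side" or "top"; returns (picture, depth): 480x640x3 uint8, red, green, blue; 480x640 float32, m along the optical axis (not along the pixel's ray), 0 where there is no reading.
- ctrl.calibration(name): a dict with "K" (3x3 intrinsics, pixels), "world_to_cam" (4x4, takes a point from world to camera coordinates). Camera axes: x right, y down, z forward; pixel columns grow to the right and rows downward; lengths in m; the calibration is good to about 2 mm. A picture is of the moment at which its call begins. calibration takes no time and is no camera call.
- ctrl.finish_job(): hands the job in; it is judged then, once.
Trained networks look in the newest picture that a camera, given by its name, has taken for a name from the list of things; names that differ only in an ending like _2 or _b are one class to them, and where a whole thing is asked for, a point or a joint stands for the part that bears it (a point fixed in the world has none). Each returns a list of dicts, best first, with "confidence" (0 to 1); they miss things now and then, are a little off and sometimes report something else, mostly with a low value. They report only what shows in the picture. A call takes as long as a camera call. They do not tell look-alikes from the thing itself.
- ctrl.cut_out(camera, label): "pixels" (480x640 bool, what is visible of it) and "location" ([column, row] in pixels, amid what is visible of it).
The state is a dict: "time_s": time; "joints": joint angles; "joint_vel": joint speeds; "joint_torque": joint torques, N m; "eef_pos": TCP position; "tool_rot": TCP orientation; "ft_force": force on the tool from outside, world axes, zero at the start; "ft_torque": the same for the moment, N m; "opening": finger opening in m; "grip_force": force on a finger pad.
Only numpy, scipy, OpenCV 4.12 (cv2) and the standard library are available. Lean on these libraries where they do the work, as an engineer would, in place of code of your own. Each camera call takes 0.05 s, during which the arm holds its last target. There are 200 camera calls.

TASK

Put the setter's kit back into its black foam-lined case: lay the red-handled pliers and the red screwdriver fully down in the cut-outs shaped for them, and stand the blue-capped glue bottle in the blue-ringed well and the black-capped oil bottle in the black-ringed well. The blue-handled pliers and the red-capped bottle belong to the bench: leave them where they are.

Things in the scene. Friction and masses are not known exactly. Their poses are not given: they have to be found in the camera images.
- pliers_red_grip (a point): Long-nose pliers with red grips, flat and closed, 172 x 49 x 10 mm. Point: on the centre line, 5 above the underside, 36 from mid-length towards the grip ends, where both grips together are 48 wide (grasp here, across). y points to the grip ends (48 from the point), the nose tip is 121 from the point at -y; z up.
- screwdriver_grip (a point): Slotted screwdriver with a red handle, lying flat, 192 mm long: handle 26 x 26 x 92, steel shaft 6 thick and 100 long. Point: on the handle's axis, 13 above the underside, 60 from the handle's end (grasp here, across, 26 wide). y points from the shaft to the handle's end, z up. The shaft's tip is 132 from the point at -y.
- dropper_blue_mid (a point): Small white glue dropper bottle with a blue cap, standing upright: 74 mm high, body 29 in diameter up to 58, cap 18 in diameter. The point lies on its axis at half height (37 above its underside). z is its own upward axis. It stands to the right of the case, in reach; a like bottle far back at the left, by the cream tub, is part of the room and not meant.
- black_bottle_mid (a point): Small cream-coloured oil bottle with a black cap, standing upright: 86 mm high, body 34 in diameter up to 70, cap 22 in diameter. The point lies on its axis at half height (43 above its underside). z is its own upward axis.
- pliers_nest_spot (a point): Where the red pliers' point lies when they are seated in the pliers-shaped cut-out of a grey foam module (84 x 212 mm, top 30 above the bench) in the black case (248 x 226 x 32). y to the grip end, z up. Yellow floor 20 above the bench; 60 wide at the grips, 38 at the nose, 6 spare at each end. Finger channel across the module, down to the floor, 32 either way along y.
- driver_nest_spot (a point): Where the screwdriver's point lies when seated in the screwdriver-shaped cut-out of a grey foam module (84 x 212 mm, top 30 above the bench) in the same case, beside the pliers' one, either order. y to the handle end, z up. Yellow floor 12 above the bench; 38 wide at the handle, 24 at the shaft, 6 spare at each end. Finger channel across the module, down to the floor, 32 either way along y.
- blue_well_spot (a point): Round well with a blue ring round its mouth, 41 mm in diameter, 16 deep, yellow floor 14 above the bench, in the middle of a grey foam module (66 x 106, top 30 above the bench) in the black case; the two wells may stand in either order. The point is where the middle of the blue-capped bottle is when it stands in the well (37 above the well's floor). z up.
- black_well_spot (a point): Round well with a black ring round its mouth, 46 mm in diameter, 16 deep, yellow floor 14 above the bench, in the middle of a grey foam module (66 x 106, top 30 above the bench) in the black case; the two wells may stand in either order. The point is where the middle of the black-capped bottle is when it stands in the well (43 above the well's floor). z up.
- pliers_blue_grip (a point): Look-alike, stays. Long-nose pliers with blue grips, flat and closed, 172 x 49 x 10 mm. Point: on the centre line, 5 above the underside, 36 from mid-length towards the grip ends, where both grips together are 48 wide. y points to the grip ends (48 from the point), the nose tip is 121 from the point at -y; z up.
- redcap_bottle_mid (a point): Look-alike that stays where it is: small white bottle with a red cap, 74 mm high, body 29 in diameter, standing upright. The point lies on its axis at half height (37 above its underside).
Mind the look-alikes: they are no part of the job. What is shaped like the part that bears black_bottle_mid but green or yellow is not meant.

How it is judged (in metres and radians):
At the end, for the whole second after the job is handed in: Red pliers and screwdriver lie level on the floor of their cut-outs (within 11 mm, 4 mm in height, 0.15 rad); blue- and black-capped bottles stand upright (0.12 rad) in the wells of their colour (within 10 mm, 4 mm in height); blue pliers and red-capped bottle moved less than 20 mm (horizontal distance between pliers_red_grip and pliers_nest_spot below 0.011 m and z of pliers_red_grip in the frame of pliers_nest_spot between -0.005 and 0.004 m and angle between the y axis of pliers_red_grip and the y axis of pliers_nest_spot, either way round below 0.15 rad and angle between pliers_red_grip's own y axis and vertical between 1.53 and 1.612 rad and horizontal distance between screwdriver_grip and driver_nest_spot below 0.011 m and z of screwdriver_grip in the frame of driver_nest_spot between -0.005 and 0.004 m and angle between the y axis of screwdriver_grip and the y axis of driver_nest_spot, either way round below 0.15 rad and angle between screwdriver_grip's own y axis and vertical between 1.53 and 1.612 rad and horizontal distance between dropper_blue_mid and blue_well_spot below 0.01 m and z of dropper_blue_mid in the frame of blue_well_spot between -0.005 and 0.004 m and angle between each of dropper_blue_mid, black_bottle_mid's own z axis and vertical below 0.12 rad and horizontal distance between black_bottle_mid and black_well_spot below 0.01 m and z of black_bottle_mid in the frame of black_well_spot between -0.005 and 0.004 m and distance of each of pliers_blue_grip, redcap_bottle_mid from where it was at the start of the episode below 0.02 m); the robot touches nothing.
It fails at once if the blue-handled pliers moved by more than 30 mm (distance of pliers_blue_grip from where it was at the start of the episode above 0.03 m).
It fails at once if the red-capped bottle moved by more than 30 mm (distance of redcap_bottle_mid from where it was at the start of the episode above 0.03 m).
It also fails if it takes over 104 s, if anything falls off the work surface, if the arm or the gripper's body presses on something with over 40 N, if the wrist force passes 120 N, or if a joint passes its speed limit or range.

## Working session

There is one attempt and no reset: what is moved stays moved. The work goes in short steps, Python scripts to look and compute and a tool call to move; the robot and the scene stay as the last step left them, time stands still between calls to the robot, and variables do not carry over. Pictures are saved under pics/ and viewed, at most 14 in all, crops included, and the job is handed in when it is done.

Besides the shell and the picture viewer there is one more tool, called after ">>>" by a JSON object that holds its "name" and its "arguments". carry_out: Moves the arm, as the interface text tells. Its arguments: {"type":"object","properties":{"steps":{"type":"array"},"hand":{"type":"number"},"newtons":{"type":"number"}},"required":["steps"]}

```bash
mkdir -p pics; ls
cat > h.py <<'E'
import numpy as np, cv2
from bench import ctrl
def cap(n):
    p,d=ctrl.capture(n); c=ctrl.calibration(n); return p,d,np.array(c["K"]),np.array(c["world_to_cam"])
def world(d,K,T):
    v,u=np.mgrid[:480,:640]; P=np.stack([(u-K[0,2])/K[0,0]*d,(v-K[1,2])/K[1,1]*d,d],-1)
    W=(P-T[:3,3])@T[:3,:3]; W[d<=0]=np.nan; return W
def save(n,p): cv2.imwrite(f"pics/{n}.png",cv2.cvtColor(p,cv2.COLOR_RGB2BGR))
E
python3 - <<'E'
from h import *
for n in("top","side"):
    p,d,K,T=cap(n); W=world(d,K,T); save(n+"0",p); np.savez(n+"0.npz",p=p,d=d,W=W,K=K,T=T)
    print(n,K.round(1).tolist(),T.round(3).tolist())
    for l in ["pliers_red_grip","screwdriver_grip","dropper_blue_mid","black_bottle_mid","pliers_nest_spot","driver_nest_spot","blue_well_spot","black_well_spot","pliers_blue_grip","redcap_bottle_mid"]:
        for r in ctrl.cut_out(n,l)[:3]:
            m=r["pixels"]; print(l,round(r["confidence"],2),np.round(r["location"]),m.sum(),np.nanmedian(W[m],0).round(3))
s=ctrl.read_state();print(s["time_s"],s["tool_rot"],s["opening"])
E
```

```text
pics
top [[521.2, 0.0, 325.8], [0.0, 521.2, 241.5], [0.0, 0.0, 1.0]] [[-0.029, -1.0, -0.011, 0.065], [-0.999, 0.03, -0.029, 0.525], [0.03, 0.01, -1.0, 1.165], [0.0, 0.0, 0.0, 1.0]]
pliers_red_grip 0.96 [401. 232.] 550 [ 0.541 -0.119  0.009]
screwdriver_grip 0.68 [390. 284.] 465 [ 0.433 -0.083  0.023]
screwdriver_grip 0.44 [170. 220.] 1516 [0.59  0.399 0.03 ]
dropper_blue_mid 0.74 [297. 167.] 190 [0.681 0.101 0.063]
dropper_blue_mid 0.65 [330. 167.] 160 [0.68 0.04 0.05]
black_bottle_mid 0.82 [223. 156.] 290 [0.714 0.265 0.059]
black_bottle_mid 0.72 [268. 155.] 240 [0.716 0.171 0.062]
black_bottle_mid 0.55 [298. 170.] 210 [0.681 0.101 0.063]
pliers_nest_spot 0.75 [209. 281.] 3534 [0.446 0.314 0.023]
driver_nest_spot 0.92 [202. 246.] 3555 [0.528 0.331 0.018]
blue_well_spot 0.81 [169. 218.] 1431 [0.592 0.398 0.03 ]
black_well_spot 0.59 [213. 205.] 1458 [0.614 0.296 0.03 ]
pliers_blue_grip 0.57 [403. 184.] 629 [ 0.647 -0.122  0.008]
redcap_bottle_mid 0.61 [482. 310.] 207 [ 0.364 -0.292  0.048]
redcap_bottle_mid 0.37 [217. 207.] 1416 [0.613 0.296 0.03 ]
side [[444.1, 0.0, 322.3], [0.0, 444
[... 510 characters left out ...]
st_spot 0.63 [269. 192.] 1316 [0.445 0.314 0.022]
pliers_nest_spot 0.5 [368. 229.] 292 [0.682 0.091 0.055]
pliers_nest_spot 0.17 [362. 302.] 221 [ 0.636 -0.093  0.009]
driver_nest_spot 0.7 [298. 188.] 1345 [0.527 0.331 0.027]
driver_nest_spot 0.32 [364. 306.] 347 [ 0.638 -0.097  0.008]
blue_well_spot 0.81 [323. 171.] 507 [0.589 0.405 0.03 ]
black_well_spot 0.81 [333. 192.] 502 [0.612 0.304 0.03 ]
pliers_blue_grip 0.54 [365. 307.] 181 [ 0.634 -0.104  0.009]
redcap_bottle_mid 0.62 [226. 402.] 437 [ 0.363 -0.307  0.046]
1.1 [[ 9.62758131e-01  2.70364165e-01  1.66059440e-05]
 [ 2.70364165e-01 -9.62758130e-01 -2.81379267e-05]
 [ 8.38002054e-06  3.15796698e-05 -9.99999999e-01]] 0.08537446698058507
```

View pictures.

View pics/top0.png

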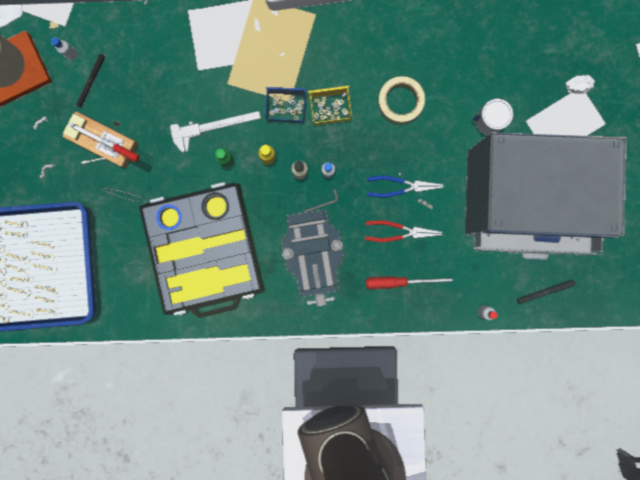

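View pics/side0.png

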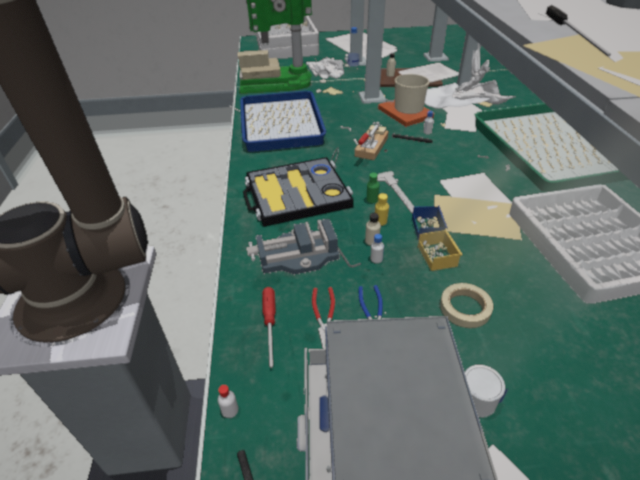

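Run:
```python
from h import *
p=np.load("top0.npz")["p"]
a=cv2.resize(p[130:330,130:290],None,fx=3,fy=3,interpolation=cv2.INTER_CUBIC)
b=cv2.resize(p[140:340,260:360],None,fx=3,fy=3,interpolation=cv2.INTER_CUBIC)
save("crop0",np.hstack([a,b]))
```

```text
(no output)
```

View pics/crop0.png

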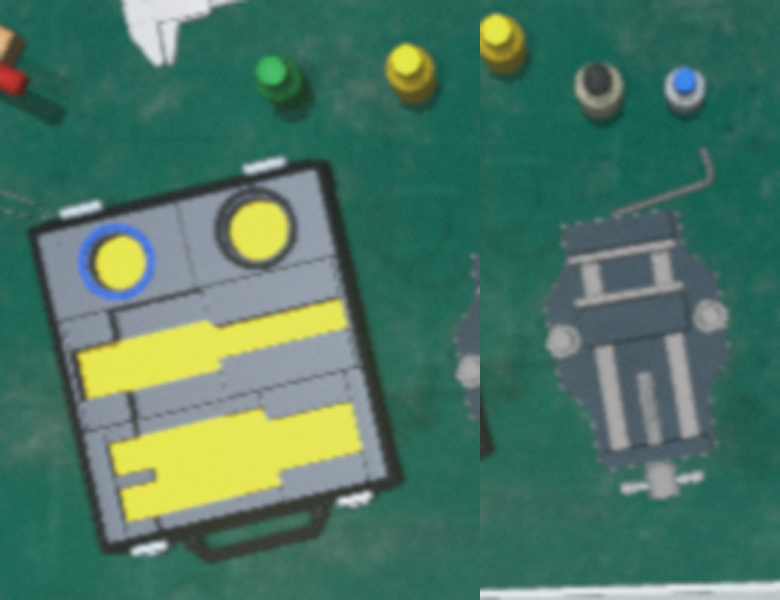

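Seen from the top, the candidates are:
- **Pliers:** red at (401,232) and blue at (403,186). I take the red one.
- **Screwdriver:** red, lying on the bench at (408,282). The one at (125,152) is in a wooden holder and is not meant.
- **Bottles:** blue cap at (329,169) and black cap at (299,169). Yellow (267,153), green (223,156), red cap (488,313) and the far-back blue cap (60,45) are not meant.
- **Case:** blue well (170,217), black well (216,207), driver nest (200,246), pliers nest (208,282). The grip ends of both nests point left (+y).

The crop confirms the well and cap colours. Next I fit exact poses.

Run:
```python
from h import *
def rect(P):
    (c,s,a)=cv2.minAreaRect((P*1000).astype(np.float32)); return np.round(c,1),np.round(s,1),round(a,1)
for n in("top","side"):
    D=np.load(n+"0.npz"); p=D["p"].astype(int);W=D["W"];x,y,z=np.moveaxis(W,-1,0)
    hsv=cv2.cvtColor(D["p"],cv2.COLOR_RGB2HSV); H,S,V=[hsv[...,i].astype(int) for i in range(3)]
    box=lambda x0,x1,y0,y1:(x>x0)&(x<x1)&(y>y0)&(y<y1)
    red=((H<8)|(H>172))&(S>130)&(V>80)
    print("==",n)
    m=box(.38,.48,-.35,.02)&red; print("drv red",m.sum(),rect(W[m][:,:2]),np.percentile(z[m],95).round(4))
    m2=box(.38,.49,-.26,.02)&(z>.003)&((S<90)|red); print("drv all",m2.sum(),rect(W[m2][:,:2]))
    m=box(.49,.59,-.35,.02)&red; print("pl red",m.sum(),rect(W[m][:,:2]),np.percentile(z[m],[50,95]).round(4))
    m2=box(.49,.60,-.26,.02)&((S<90)&(V>110)|red); print("pl all",m2.sum(),rect(W[m2][:,:2]))
    for nm,yy in(("blue",.04),("black",.1)):
        m=box(.64,.73,yy-.03,yy+.03)&(z>.045)
        zt=np.percentile(z[m],98); t=m&(z>zt-.006); print(nm,zt.round(4),np.median(W[t],0).round(4),t.sum(),"body",rect(W[m][:,:2]))
    m=box(.34,.70,.2,.48)&(z>.024)&(z<.042)
    k=cv2.morphologyEx(m.astype(np.uint8),cv2.MORPH_OPEN,np.ones((5,5)))>0
    nl,L,st,_=cv2.connectedComponentsWithStats(k.astype(np.uint8)); k=L==1+st[1:,4].argmax()
    print("case",k.sum(),rect(W[k][:,:2]))
    yel=(H>22)&(H<36)&(S>120)&(V>130)&box(.34,.70,.2,.48)
    nl,L,st,_=cv2.connectedComponentsWithStats(yel.astype(np.uint8))
    for i in range(1,nl):
        if st[i,4]>80: q=W[L==i]; print("yellow",st[i,4],rect(q[:,:2]),np.median(q[:,2]).round(4))
    for nm,m in(("bluering",(H>100)&(H<125)&(S>110)&box(.55,.65,.34,.45)),("blackring",(V<70)&(z>.026)&box(.58,.65,.26,.335))):
        q=W[m][:,:2]
        if len(q)>20: print(nm,len(q),[np.round(v*1000,1) for v in cv2.minEnclosingCircle(q.astype(np.float32))], (np.nanmedian(z[m])).round(4))
```

```text
== top
drv red 403 (array([432.7, -81.6]), array([24.2, 89.6]), 1.6) 0.0288
drv all 628 (array([434.7, -99.8]), array([254.6,  58.3]), 77.8)
pl red 247 (array([546.7, -82. ]), array([81.2, 45.4]), 88.3) [0.009  0.0125]
pl all 618 (array([548.8, -92.6]), array([ 69.3, 232. ]), 9.7)
blue 0.078 [0.6853 0.0405 0.0757] 48 body (array([684.2,  40.7]), array([24.1, 26.4]), 88.1)
black 0.0906 [0.6866 0.1026 0.0878] 66 body (array([685.6, 103.2]), array([30.8, 32.8]), 6.1)
case 5619 (array([521. , 328.5]), array([261.2, 227.2]), 11.4)
yellow 289 (array([613.6, 293.4]), array([45., 41.]), 86.6) 0.0157
yellow 216 (array([592.3, 398.4]), array([36.7, 35.7]), 3.2) 0.0156
yellow 1160 (array([527.8, 331.7]), array([ 37. , 201.6]), 11.1) 0.0132
yellow 1781 (array([446.2, 313.8]), array([ 58.9, 182.7]), 11.9) 0.0212
bluering 193 [array([0.6, 0.4, 0.6, ..., 0.4, 0.6, 0.4], shape=(2000,)), np.float64(29.1)] 0.0313
blackring 49 [array([0.6, 0.3, 0.6, ..., 0.3, 0.6, 0.3], shape=(2000,)), np.float64(25.6)] 0.0328
== side
drv red 383 (array([431.1, -86.6]), array([89.5, 24.8]), 87.1) 0.0273
drv all 630 (array([ 443.2, -103.7]), array([253.1,  68.7]), 83.9)
pl red 218 (array([546.4, -84. ]), array([81.2, 47.4]), 88.6) [0.0087 0.0112]
pl all 483 (array([ 534.1, -120.7]), array([279.1,  66.7]), 86.4)
blue 0.0764 [0.6841 0.0371 0.0744] 38 body (array([684.8,  35.8]), array([23.2, 25. ]), 80.6)
black 0.0875 [0.6865 0.0985 0.086 ] 54 body (array([686. ,  96.8]), array([26.5, 33.5]), 80.6)
case 1404 (array([595.7, 341.7]), array([112.3, 231.8]), 8.9)
yellow 326 (array([522.7, 339.3]), array([ 36.6, 183.3]), 9.1) 0.0128
yellow 597 (array([442.6, 318.5]), array([ 60.2, 170.7]), 10.9) 0.0208
bluering 37 [array([0.6, 0.4, 0.6, ..., 0.4, 0.6, 0.4], shape=(2000,)), np.float64(29.3)] 0.0313
blackring 40 [array([0.6, 0.3, 0.6, ..., 0.3, 0.6, 0.3], shape=(2000,)), np.float64(38.0)] 0.0315
```

Run:
```python
from h import *
D=np.load("top0.npz");W=D["W"];p=D["p"];x,y,z=np.moveaxis(W,-1,0)
hsv=cv2.cvtColor(p,cv2.COLOR_RGB2HSV); H,S,V=[hsv[...,i].astype(int) for i in range(3)]
red=((H<8)|(H>172))&(S>130)
for nm,(r0,r1),pt in (("pl",(218,246),36),("drv",(272,294),None)):
    m=np.zeros_like(red); sub=((H<35)|(H>90)|(S<60))[r0:r1,360:456]&(V[r0:r1,360:456]>60); m[r0:r1,360:456]=sub
    m=cv2.morphologyEx(m.astype(np.uint8),cv2.MORPH_OPEN,np.ones((2,2)))
    n,L,st,_=cv2.connectedComponentsWithStats(m); m=L==1+st[1:,4].argmax()
    q=W[m][:,:2]; q=q[~np.isnan(q[:,0])]; c=q.mean(0); e=np.linalg.svd(q-c,full_matrices=0)[2][0]; e*=np.sign(e[1])
    t=(q-c)@e; s=(q-c)@np.array([e[1],-e[0]]); f=lambda v:np.percentile(v,[.5,99.5])
    a,b=f(t); print(nm,m.sum(),"len",b-a,"ang",np.degrees(np.arctan2(-e[0],e[1])),"wid",f(s),"end",c+b*e)
    print("  point",c+e*(b-(48 if nm=="pl" else 60)/1000)+np.array([e[1],-e[0]])*f(s).mean())
b=(y<-.15)&(x>.4)&(x<.8)&(z>.05); print("box z",np.percentile(z[b],99), "x",np.percentile(x[b],1),"y",np.percentile(y[b],99))
v=(abs(y-.06)<.08)&(x>.35)&(x<.62); print("vise z",np.nanpercentile(z[v],99.5)); print(ctrl.read_state()["eef_pos"])
```

```text
pl 701 len 0.16907930781348623 ang -3.9454243954147667 wid [-0.02496409  0.02438618] end [ 0.54741473 -0.04211471]
  point [ 0.54382377 -0.08998107]
drv 678 len 0.19380086788134343 ang 0.33978734047128845 wid [-0.01542414  0.01400747] end [ 0.42976181 -0.03709851]
  point [ 0.42940931 -0.09710166]
box z 0.18279456334901847 x 0.4858026773533203 y -0.26427012078799345
vise z 0.06729541212652904
[ 0.14195563 -0.505434    0.23131024]
```

>>> {"name": "carry_out", "arguments": {"steps": [{"rz":-1},{"rz":-1},{"rz":-1},{"rz":-1},{"rz":-1}], "hand": 0.78, "newtons": 40}}

```text
validation failed for argument at $.st...
```

>>> {"name": "carry_out", "arguments": {"steps": [{"rz":-1},{"rz":-1},{"rz":-1},{"rz":-1},{"rz":-0.29}]}}

```text
validation failed for argument at $.st...
```

>>> {"name": "carry_out", "arguments": {"steps": [{"x":0,"y":0,"z":0,"rx":0,"ry":0,"rz":-1},{"x":0,"y":0,"z":0,"rx":0,"ry":0,"rz":-1},{"x":0,"y":0,"z":0,"rx":0,"ry":0,"rz":-1},{"x":0,"y":0,"z":0,"rx":0,"ry":0,"rz":-1},{"x":0,"y":0,"z":0,"rx":0,"ry":0,"rz":-1}], "hand": 0.78, "newtons": 40}}

```text
time_s: 1.72
eef_pos: [0.1419, -0.5054, 0.2313]
tool_rot: [[0.56, 0.829, -0.0], [0.829, -0.56, 0.0], [0.0, -0.0, -1.0]]
ft_force: [0.6, 0.6, -0.3]
opening: 0.0668
grip_force: 0.0
```

>>> {"name": "carry_out", "arguments": {"steps": [{"x":0,"y":0,"z":0,"rx":0,"ry":0,"rz":-1},{"x":0,"y":0,"z":0,"rx":0,"ry":0,"rz":-1},{"x":0,"y":0,"z":0,"rx":0,"ry":0,"rz":-1},{"x":0,"y":0,"z":0,"rx":0,"ry":0,"rz":-0.9}]}}

```text
time_s: 2.22
eef_pos: [0.1419, -0.5054, 0.2313]
tool_rot: [[0.05, 0.999, -0.0], [0.999, -0.05, -0.0], [-0.0, -0.0, -1.0]]
ft_force: [0.0, 0.3, -0.1]
opening: 0.0668
grip_force: 0.0
```

>>> {"name": "carry_out", "arguments": {"steps": [{"x":0.965,"y":0.844,"z":0,"rx":0,"ry":0,"rz":0},{"x":0.965,"y":0.844,"z":0,"rx":0,"ry":0,"rz":0},{"x":0.965,"y":0.844,"z":0,"rx":0,"ry":0,"rz":0},{"x":0.965,"y":0.844,"z":0,"rx":0,"ry":0,"rz":0},{"x":0.965,"y":0.844,"z":0,"rx":0,"ry":0,"rz":0}]}}

```text
time_s: 2.85
eef_pos: [0.277, -0.3669, 0.2314]
tool_rot: [[0.055, 0.999, 0.0], [0.999, -0.055, -0.0], [-0.0, 0.0, -1.0]]
ft_force: [-0.4, 0.2, 0.6]
opening: 0.067
grip_force: 0.0
```

>>> {"name": "carry_out", "arguments": {"steps": [{"x":0.965,"y":0.844,"z":0,"rx":0,"ry":0,"rz":0},{"x":0.965,"y":0.844,"z":0,"rx":0,"ry":0,"rz":0},{"x":0.965,"y":0.844,"z":0,"rx":0,"ry":0,"rz":0},{"x":0.965,"y":0.844,"z":0,"rx":0,"ry":0,"rz":0},{"x":0.965,"y":0.844,"z":0,"rx":0,"ry":0,"rz":0}]}}

```text
time_s: 3.48
eef_pos: [0.4113, -0.2291, 0.2314]
tool_rot: [[0.054, 0.999, 0.0], [0.999, -0.054, -0.0], [-0.0, 0.0, -1.0]]
ft_force: [0.1, -1.0, -0.4]
opening: 0.0671
grip_force: 0.0
```

>>> {"name": "carry_out", "arguments": {"steps": [{"x":0.965,"y":0.844,"z":1,"rx":0,"ry":0,"rz":0},{"x":0.965,"y":0.844,"z":1,"rx":0,"ry":0,"rz":0},{"x":0.965,"y":0.844,"z":1,"rx":0,"ry":0,"rz":0},{"x":0.965,"y":0.844,"z":1,"rx":0,"ry":0,"rz":0},{"x":0.965,"y":0.844,"z":1,"rx":0,"ry":0,"rz":0}]}}

```text
time_s: 4.1
eef_pos: [0.5456, -0.0914, 0.0804]
tool_rot: [[0.054, 0.999, 0.0], [0.999, -0.054, -0.0], [-0.0, 0.0, -1.0]]
ft_force: [0.3, -0.3, 0.2]
opening: 0.0664
grip_force: 0.0
```

Run:
```python
from h import *
p,d,K,T=cap("side"); q,_,_,_=cap("top")
s=ctrl.read_state(); print(s["eef_pos"],s["opening"],s["joints"])
c=T[:3,:3]@np.array(s["eef_pos"])+T[:3,3]; u=K@c; print("tcp px side",u[:2]/u[2])
a=cv2.resize(p[200:360,240:440],None,fx=2.5,fy=2.5,interpolation=cv2.INTER_CUBIC);b=cv2.resize(q[150:310,330:450],None,fx=2.5,fy=2.5,interpolation=cv2.INTER_CUBIC)
save("c1",np.hstack([a,b]))
```

```text
[ 0.54479002 -0.08981591  0.07757689] 0.06681719768591078 [-9.38556669e+00  1.28257839e+01 -1.50206399e+01  6.24235144e+01
  4.44773640e-02  8.35317439e+01]
tcp px side [322.11674119 282.33203157]
```

View pics/c1.png

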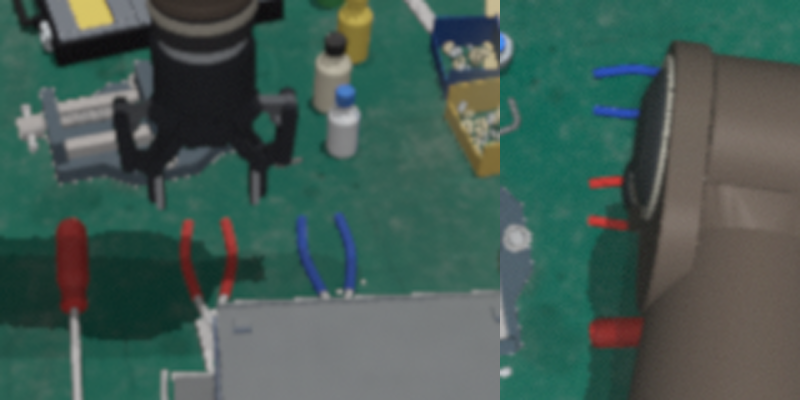

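The side crop shows the gripper centred over the red pliers (grips at crop 188–235, fingers at 158 and 257). I descend and close.

>>> {"name": "carry_out", "arguments": {"steps": [{"x":0,"y":0,"z":1,"rx":0,"ry":0,"rz":0},{"x":0,"y":0,"z":1,"rx":0,"ry":0,"rz":0},{"x":0,"y":0,"z":0.45,"rx":0,"ry":0,"rz":0},{"x":0,"y":0,"z":0,"rx":0,"ry":0,"rz":0}]}}

```text
time_s: 4.7
eef_pos: [0.5441, -0.0927, 0.0076]
tool_rot: [[0.055, 0.999, -0.001], [0.999, -0.055, 0.0], [0.0, -0.001, -1.0]]
ft_force: [0.4, -0.4, -0.2]
opening: 0.0669
grip_force: 0.0
```

>>> {"name": "carry_out", "arguments": {"steps": [{"x":0,"y":0,"z":0,"rx":0,"ry":0,"rz":0},{"x":0,"y":0,"z":0,"rx":0,"ry":0,"rz":0},{"x":0,"y":0,"z":0,"rx":0,"ry":0,"rz":0},{"x":0,"y":0,"z":0,"rx":0,"ry":0,"rz":0}], "hand": 0.3, "newtons": 50}}

```text
time_s: 5.2
eef_pos: [0.5454, -0.0926, 0.0087]
tool_rot: [[0.054, 0.999, 0.002], [0.999, -0.054, -0.0], [-0.0, 0.002, -1.0]]
ft_force: [-0.1, -0.2, 5.7]
opening: 0.0255
grip_force: 2.7
```

>>> {"name": "carry_out", "arguments": {"steps": [{"x":0,"y":0,"z":-0.6,"rx":0,"ry":0,"rz":0},{"x":0,"y":0,"z":0,"rx":0,"ry":0,"rz":0}]}}

```text
time_s: 5.45
eef_pos: [0.5457, -0.0926, 0.0268]
tool_rot: [[0.054, 0.999, 0.002], [0.999, -0.054, -0.0], [-0.0, 0.002, -1.0]]
ft_force: [-0.2, 0.1, 0.2]
opening: 0.0257
grip_force: 0.0
```

>>> {"name": "carry_out", "arguments": {"steps": [{"x":0,"y":0,"z":0,"rx":0,"ry":0,"rz":0},{"x":0,"y":0,"z":0,"rx":0,"ry":0,"rz":0},{"x":0,"y":0,"z":0.5,"rx":0,"ry":0,"rz":0},{"x":0,"y":0,"z":0.4,"rx":0,"ry":0,"rz":0},{"x":0,"y":0,"z":0,"rx":0,"ry":0,"rz":0}], "hand": 0.78}}

```text
time_s: 6.08
eef_pos: [0.5434, -0.0922, -0.0032]
tool_rot: [[0.054, 0.999, -0.003], [0.999, -0.054, 0.001], [0.0, -0.003, -1.0]]
ft_force: [-0.3, -0.3, -0.1]
opening: 0.0667
grip_force: 0.0
```

>>> {"name": "carry_out", "arguments": {"steps": [{"x":0,"y":0,"z":0,"rx":0,"ry":0,"rz":0},{"x":0,"y":0,"z":0,"rx":0,"ry":0,"rz":0},{"x":0,"y":0,"z":0,"rx":0,"ry":0,"rz":0}], "hand": 0.5}}

```text
time_s: 6.45
eef_pos: [0.5451, -0.0925, -0.0008]
tool_rot: [[0.054, 0.999, 0.001], [0.999, -0.054, -0.0], [-0.0, 0.001, -1.0]]
ft_force: [0.1, 0.6, 0.3]
opening: 0.0468
grip_force: 51.6
```

>>> {"name": "carry_out", "arguments": {"steps": [{"x":0,"y":0,"z":-0.5,"rx":0,"ry":0,"rz":0},{"x":0,"y":0,"z":-1,"rx":0,"ry":0,"rz":0},{"x":0,"y":0,"z":-1,"rx":0,"ry":0,"rz":0},{"x":0,"y":0,"z":-1,"rx":0,"ry":0,"rz":-0.85},{"x":0,"y":0,"z":-1,"rx":0,"ry":0,"rz":-1}]}}

```text
time_s: 7.08
eef_pos: [0.5446, -0.0924, 0.1358]
tool_rot: [[-0.207, 0.978, 0.001], [0.978, 0.207, -0.0], [-0.0, 0.001, -1.0]]
ft_force: [-0.0, 0.7, -1.2]
opening: 0.0463
grip_force: 51.7
```

>>> {"name": "carry_out", "arguments": {"steps": [{"x":0.945,"y":-0.03,"z":0,"rx":0,"ry":0,"rz":0},{"x":0.945,"y":-0.03,"z":0,"rx":0,"ry":0,"rz":0},{"x":0.945,"y":-0.03,"z":0,"rx":0,"ry":0,"rz":0},{"x":0.945,"y":-0.03,"z":0,"rx":0,"ry":0,"rz":0},{"x":0.945,"y":-0.03,"z":0,"rx":0,"ry":0,"rz":0}]}}

```text
time_s: 7.7
eef_pos: [0.5113, 0.0463, 0.1348]
tool_rot: [[-0.202, 0.979, 0.001], [0.979, 0.202, 0.0], [-0.0, 0.001, -1.0]]
ft_force: [0.4, -0.4, -1.9]
opening: 0.0465
grip_force: 51.7
```

>>> {"name": "carry_out", "arguments": {"steps": [{"x":0.945,"y":-0.03,"z":0,"rx":0,"ry":0,"rz":0},{"x":0.945,"y":-0.03,"z":0,"rx":0,"ry":0,"rz":0},{"x":0.945,"y":-0.03,"z":0,"rx":0,"ry":0,"rz":0},{"x":0.945,"y":-0.03,"z":0,"rx":0,"ry":0,"rz":0},{"x":0.945,"y":-0.03,"z":0,"rx":0,"ry":0,"rz":0}]}}

```text
time_s: 8.32
eef_pos: [0.4782, 0.1842, 0.1349]
tool_rot: [[-0.203, 0.979, 0.001], [0.979, 0.203, 0.0], [0.0, 0.001, -1.0]]
ft_force: [-0.2, -0.9, -1.4]
opening: 0.0464
grip_force: 51.7
```

>>> {"name": "carry_out", "arguments": {"steps": [{"x":0.945,"y":-0.03,"z":0,"rx":0,"ry":0,"rz":0},{"x":0.945,"y":-0.03,"z":0,"rx":0,"ry":0,"rz":0},{"x":0.945,"y":-0.03,"z":0,"rx":0,"ry":0,"rz":0},{"x":0.945,"y":-0.03,"z":0,"rx":0,"ry":0,"rz":0},{"x":0.945,"y":-0.03,"z":0,"rx":0,"ry":0,"rz":0}]}}

```text
time_s: 8.95
eef_pos: [0.4451, 0.3222, 0.1349]
tool_rot: [[-0.203, 0.979, 0.001], [0.979, 0.203, 0.0], [0.0, 0.001, -1.0]]
ft_force: [0.3, -0.0, -2.0]
opening: 0.0459
grip_force: 51.7
```

>>> {"name": "carry_out", "arguments": {"steps": [{"x":0.945,"y":-0.03,"z":1,"rx":0,"ry":0,"rz":0},{"x":0,"y":0,"z":1,"rx":0,"ry":0,"rz":0},{"x":0,"y":0,"z":0,"rx":0,"ry":0,"rz":0},{"x":0,"y":0,"z":0,"rx":0,"ry":0,"rz":0}]}}

```text
time_s: 9.45
eef_pos: [0.4393, 0.349, 0.0753]
tool_rot: [[-0.202, 0.979, 0.001], [0.979, 0.202, 0.001], [0.001, 0.001, -1.0]]
ft_force: [0.0, -0.1, -1.4]
opening: 0.0461
grip_force: 51.9
```

Run:
```python
from h import *
p,d,K,T=cap("side"); q,_,_,_=cap("top")
s=ctrl.read_state(); print(s["eef_pos"],s["opening"],s["grip_force"])
a=cv2.resize(p[120:250,220:370],None,fx=3,fy=3,interpolation=cv2.INTER_CUBIC);b=cv2.resize(q[180:310,140:255],None,fx=3,fy=3,interpolation=cv2.INTER_CUBIC)
save("c2",np.hstack([a,b]))
```

```text
[0.43972157 0.34915431 0.07570697] 0.045984772431813335 51.9424170255661
```

View pics/c2.png

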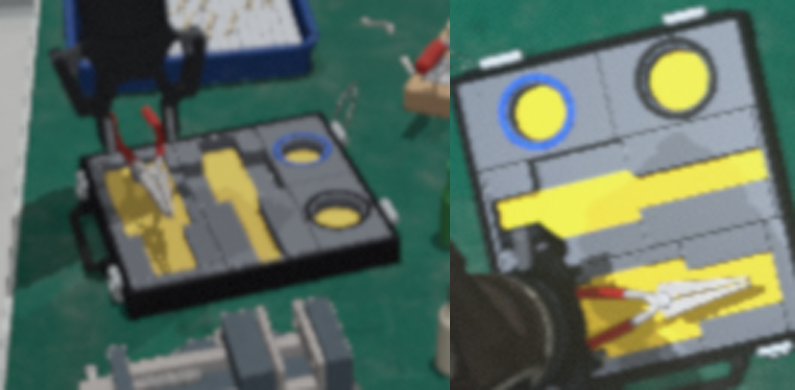

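Pliers are held straight. With parallax taken off, the nose tip at top-view px (239,274) lands about 6 mm short of the cut-out's nose end (250,273), as it should. I lower and release.

>>> {"name": "carry_out", "arguments": {"steps": [{"x":0,"y":0,"z":0.9,"rx":0,"ry":0,"rz":0},{"x":0,"y":0,"z":0.5,"rx":0,"ry":0,"rz":0},{"x":0,"y":0,"z":0.35,"rx":0,"ry":0,"rz":0},{"x":0,"y":0,"z":0,"rx":0,"ry":0,"rz":0}]}}

```text
time_s: 10.05
eef_pos: [0.4385, 0.3485, 0.0209]
tool_rot: [[-0.202, 0.979, -0.001], [0.979, 0.202, -0.001], [-0.0, -0.001, -1.0]]
ft_force: [-0.1, -0.0, -1.1]
opening: 0.0463
grip_force: 51.9
```

>>> {"name": "carry_out", "arguments": {"steps": [{"x":0,"y":0,"z":0,"rx":0,"ry":0,"rz":0},{"x":0,"y":0,"z":0,"rx":0,"ry":0,"rz":0},{"x":0,"y":0,"z":0,"rx":0,"ry":0,"rz":0}], "hand": 0.62}}

```text
time_s: 10.42
eef_pos: [0.4391, 0.3491, 0.0219]
tool_rot: [[-0.203, 0.979, 0.001], [0.979, 0.203, 0.001], [0.0, 0.001, -1.0]]
ft_force: [0.2, -0.6, -0.1]
opening: 0.0527
grip_force: 0.0
```

>>> {"name": "carry_out", "arguments": {"steps": [{"x":0,"y":0,"z":-0.6,"rx":0,"ry":0,"rz":0},{"x":0,"y":0,"z":-0.9,"rx":0,"ry":0,"rz":0},{"x":0,"y":0,"z":-1,"rx":0,"ry":0,"rz":0},{"x":0,"y":0,"z":-1,"rx":0,"ry":0,"rz":0}]}}

```text
time_s: 10.92
eef_pos: [0.4388, 0.3488, 0.1275]
tool_rot: [[-0.203, 0.979, 0.0], [0.979, 0.203, 0.0], [0.0, 0.0, -1.0]]
ft_force: [1.2, 0.6, -0.0]
opening: 0.0527
grip_force: 0.0
```

>>> {"name": "carry_out", "arguments": {"steps": [{"x":-0.967,"y":-0.219,"z":0,"rx":0,"ry":0,"rz":0},{"x":-0.967,"y":-0.219,"z":0,"rx":0,"ry":0,"rz":0},{"x":-0.967,"y":-0.219,"z":0,"rx":0,"ry":0,"rz":0},{"x":-0.967,"y":-0.219,"z":0,"rx":0,"ry":0,"rz":0},{"x":-0.967,"y":-0.219,"z":0,"rx":0,"ry":0,"rz":0}], "hand": 0.7}}

```text
time_s: 11.55
eef_pos: [0.436, 0.1993, 0.1267]
tool_rot: [[-0.203, 0.979, 0.001], [0.979, 0.203, 0.0], [0.0, 0.001, -1.0]]
ft_force: [0.4, -0.0, 0.3]
opening: 0.0596
grip_force: 0.0
```

>>> {"name": "carry_out", "arguments": {"steps": [{"x":-0.967,"y":-0.219,"z":0,"rx":0,"ry":0,"rz":0},{"x":-0.967,"y":-0.219,"z":0,"rx":0,"ry":0,"rz":0},{"x":-0.967,"y":-0.219,"z":0,"rx":0,"ry":0,"rz":0},{"x":-0.967,"y":-0.219,"z":0,"rx":0,"ry":0,"rz":0},{"x":-0.967,"y":-0.219,"z":0,"rx":0,"ry":0,"rz":0}]}}

```text
time_s: 12.18
eef_pos: [0.4333, 0.0505, 0.1267]
tool_rot: [[-0.203, 0.979, 0.001], [0.979, 0.203, 0.0], [-0.0, 0.001, -1.0]]
ft_force: [-0.2, 0.2, -0.8]
opening: 0.0598
grip_force: 0.0
```

>>> {"name": "carry_out", "arguments": {"steps": [{"x":-0.967,"y":-0.219,"z":0,"rx":0,"ry":0,"rz":0},{"x":-0.967,"y":-0.219,"z":0,"rx":0,"ry":0,"rz":0},{"x":-0.967,"y":-0.219,"z":0,"rx":0,"ry":0,"rz":0},{"x":-0.967,"y":-0.219,"z":0,"rx":0,"ry":0,"rz":0},{"x":-0.967,"y":-0.219,"z":0,"rx":0,"ry":0,"rz":0}]}}

```text
time_s: 12.8
eef_pos: [0.4305, -0.0983, 0.1267]
tool_rot: [[-0.203, 0.979, 0.001], [0.979, 0.203, -0.0], [-0.0, 0.001, -1.0]]
ft_force: [-0.1, 1.1, -0.7]
opening: 0.0593
grip_force: 0.0
```

>>> {"name": "carry_out", "arguments": {"steps": [{"x":0,"y":0,"z":1,"rx":0,"ry":0,"rz":0.75},{"x":0,"y":0,"z":1,"rx":0,"ry":0,"rz":0.75},{"x":0,"y":0,"z":0,"rx":0,"ry":0,"rz":0}]}}

```text
time_s: 13.18
eef_pos: [0.4287, -0.097, 0.0648]
tool_rot: [[0.005, 1.0, -0.004], [1.0, -0.005, 0.001], [0.001, -0.004, -1.0]]
ft_force: [-0.3, -0.2, 0.4]
opening: 0.0598
grip_force: 0.0
```

Run:
```python
from h import *
p,d,K,T=cap("side"); q,_,_,_=cap("top")
s=ctrl.read_state(); print(s["eef_pos"],s["opening"])
a=cv2.resize(p[220:350,220:350],None,fx=3,fy=3,interpolation=cv2.INTER_CUBIC);b=cv2.resize(q[180:310,140:255],None,fx=3,fy=3,interpolation=cv2.INTER_CUBIC)
save("c3",np.hstack([a,b]))
```

```text
[ 0.4306673  -0.097252    0.06712962] 0.06001972651472031
```

View pics/c3.png

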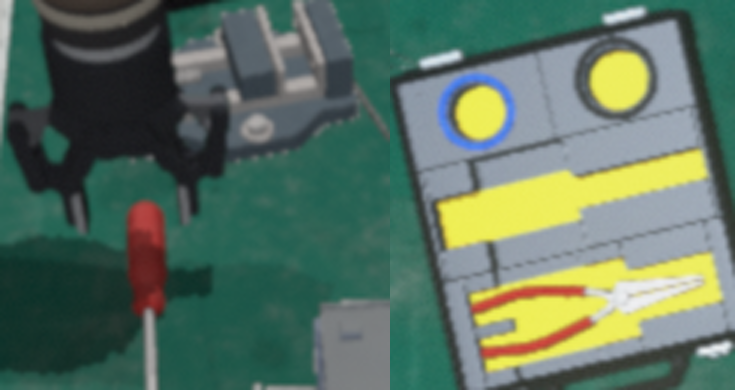

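The pliers lie in their cut-out, and the fingers straddle the screwdriver handle. I descend and grasp.

>>> {"name": "carry_out", "arguments": {"steps": [{"x":0,"y":0,"z":1,"rx":0,"ry":0,"rz":0},{"x":0,"y":0,"z":0.8,"rx":0,"ry":0,"rz":0},{"x":0,"y":0,"z":0.3,"rx":0,"ry":0,"rz":0},{"x":0,"y":0,"z":0,"rx":0,"ry":0,"rz":0}]}}

```text
time_s: 13.78
eef_pos: [0.4309, -0.0973, 0.004]
tool_rot: [[0.005, 1.0, 0.001], [1.0, -0.005, -0.0], [-0.0, 0.001, -1.0]]
ft_force: [-0.1, -0.1, 0.8]
opening: 0.0598
grip_force: 0.0
```

>>> {"name": "carry_out", "arguments": {"steps": [{"x":0,"y":0,"z":0,"rx":0,"ry":0,"rz":0},{"x":0,"y":0,"z":0,"rx":0,"ry":0,"rz":0},{"x":0,"y":0,"z":0,"rx":0,"ry":0,"rz":0},{"x":0,"y":0,"z":0,"rx":0,"ry":0,"rz":0}], "hand": 0.2}}

```text
time_s: 14.28
eef_pos: [0.4315, -0.0975, 0.0045]
tool_rot: [[0.005, 1.0, 0.002], [1.0, -0.005, -0.0], [-0.0, 0.002, -1.0]]
ft_force: [-0.8, 0.2, 5.7]
opening: 0.0256
grip_force: 50.3
```

>>> {"name": "carry_out", "arguments": {"steps": [{"x":0,"y":0,"z":-0.5,"rx":0,"ry":0,"rz":0},{"x":0,"y":0,"z":-0.8,"rx":0,"ry":0,"rz":0},{"x":0,"y":0,"z":-1,"rx":0,"ry":0,"rz":0},{"x":0,"y":0,"z":-1,"rx":0,"ry":0,"rz":-0.75},{"x":0,"y":0,"z":-1,"rx":0,"ry":0,"rz":-0.76}]}}

```text
time_s: 14.9
eef_pos: [0.4302, -0.0972, 0.1342]
tool_rot: [[-0.207, 0.978, 0.0], [0.978, 0.207, -0.0], [-0.0, 0.0, -1.0]]
ft_force: [0.7, 0.0, -0.2]
opening: 0.0253
grip_force: 49.4
```

>>> {"name": "carry_out", "arguments": {"steps": [{"x":0.97,"y":0.405,"z":0,"rx":0,"ry":0,"rz":0},{"x":0.97,"y":0.405,"z":0,"rx":0,"ry":0,"rz":0},{"x":0.97,"y":0.405,"z":0,"rx":0,"ry":0,"rz":0},{"x":0.97,"y":0.405,"z":0,"rx":0,"ry":0,"rz":0},{"x":0.97,"y":0.405,"z":0,"rx":0,"ry":0,"rz":0}]}}

```text
time_s: 15.52
eef_pos: [0.4602, 0.0586, 0.1333]
tool_rot: [[-0.204, 0.979, 0.001], [0.979, 0.204, -0.0], [-0.0, 0.001, -1.0]]
ft_force: [-0.1, -1.0, -1.0]
opening: 0.0253
grip_force: 49.5
```

>>> {"name": "carry_out", "arguments": {"steps": [{"x":0.97,"y":0.405,"z":0,"rx":0,"ry":0,"rz":0},{"x":0.97,"y":0.405,"z":0,"rx":0,"ry":0,"rz":0},{"x":0.97,"y":0.405,"z":0,"rx":0,"ry":0,"rz":0},{"x":0.97,"y":0.405,"z":0,"rx":0,"ry":0,"rz":0},{"x":0.97,"y":0.405,"z":0,"rx":0,"ry":0,"rz":0}]}}

```text
time_s: 16.15
eef_pos: [0.4901, 0.2134, 0.1332]
tool_rot: [[-0.204, 0.979, 0.0], [0.979, 0.204, 0.0], [0.0, 0.0, -1.0]]
ft_force: [-0.1, -0.5, -0.7]
opening: 0.0258
grip_force: 49.5
```

>>> {"name": "carry_out", "arguments": {"steps": [{"x":0.97,"y":0.405,"z":0,"rx":0,"ry":0,"rz":0},{"x":0.97,"y":0.405,"z":0,"rx":0,"ry":0,"rz":0},{"x":0.97,"y":0.405,"z":0,"rx":0,"ry":0,"rz":0},{"x":0.97,"y":0.405,"z":0,"rx":0,"ry":0,"rz":0},{"x":0.97,"y":0.405,"z":0,"rx":0,"ry":0,"rz":0}]}}

```text
time_s: 16.77
eef_pos: [0.5198, 0.3682, 0.1332]
tool_rot: [[-0.204, 0.979, 0.0], [0.979, 0.204, 0.0], [-0.0, 0.0, -1.0]]
ft_force: [0.8, -1.6, -0.5]
opening: 0.0256
grip_force: 49.5
```

>>> {"name": "carry_out", "arguments": {"steps": [{"x":0,"y":0,"z":1,"rx":0,"ry":0,"rz":0},{"x":0,"y":0,"z":1,"rx":0,"ry":0,"rz":0},{"x":0,"y":0,"z":0,"rx":0,"ry":0,"rz":0},{"x":0,"y":0,"z":0,"rx":0,"ry":0,"rz":0}]}}

```text
time_s: 17.27
eef_pos: [0.5203, 0.3674, 0.0738]
tool_rot: [[-0.204, 0.979, 0.001], [0.979, 0.204, 0.001], [0.0, 0.001, -1.0]]
ft_force: [0.3, 0.6, -0.6]
opening: 0.0254
grip_force: 49.4
```

Run:
```python
from h import *
p,d,K,T=cap("side"); q,_,_,_=cap("top")
s=ctrl.read_state(); print(s["eef_pos"],s["opening"],s["grip_force"])
a=cv2.resize(p[120:250,220:370],None,fx=3,fy=3,interpolation=cv2.INTER_CUBIC);b=cv2.resize(q[180:310,140:255],None,fx=3,fy=3,interpolation=cv2.INTER_CUBIC)
save("c4",np.hstack([a,b]))
```

```text
[0.52068049 0.36773387 0.07432675] 0.025251500510185848 49.41044569015503
```

View pics/c4.png

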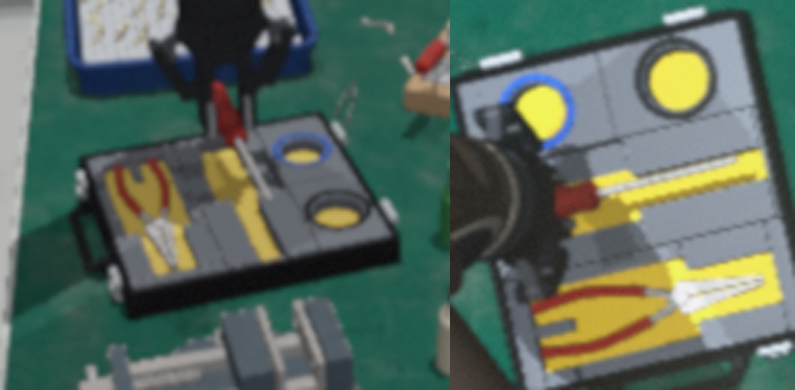

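Run:
```python
from h import *
def ray(u,v,z,K,T):
    R=T[:3,:3]; o=-R.T@T[:3,3]; r=R.T@np.linalg.inv(K)@np.array([u,v,1.]); return (o+r*(z-o[2])/r[2])
D=np.load("top0.npz");K,T,p0=D["K"],D["T"],D["p"]
hsv=cv2.cvtColor(p0,cv2.COLOR_RGB2HSV);H,S=hsv[...,0],hsv[...,1]
yel=((H>22)&(H<36)&(S>110)).astype(np.uint8)
a=np.radians(11.8);ex=np.array([np.cos(a),np.sin(a)]);ey=np.array([-np.sin(a),np.cos(a)])
for (u,v,zf,nm) in((225,241,.012,"drv"),(208,282,.02,"pl")):
    n,L=cv2.connectedComponents(yel); vs,us=np.nonzero(L==L[v,u])
    P=np.array([ray(i,j,zf,K,T)[:2] for i,j in zip(us,vs)]);t=P@ey;s=P@ex
    print(nm,"ey",np.percentile(t,[.3,99.7]),"ex",np.percentile(s,[.5,99.5]))
    for lo,hi in((.0,.05),(.1,.2)):
        k=(t>t.min()+lo)&(t<t.min()+hi); print("   slice",lo,np.percentile(s[k],[1,99]))
q,d,K,T=cap("top"); W=world(d,K,T)
m=(W[...,2]>.055)&(W[...,2]<.12); v,u=np.nonzero(m[215:245,195:250]); 
o=np.argsort(-u)[:6]; print("tip px",[(195+u[i],215+v[i]) for i in o])
for px in ((235,233),(236,233)): r=ray(*px,.083,K,T)[:2]; print(r@ey,r@ex)
s=ctrl.read_state();e=np.array(s["eef_pos"][:2]);print("tcp ey,ex",e@ey,e@ex)
g=q[225:241,225:252].sum(2); print(g[3:14])
```

```text
drv ey [0.11666862 0.31807887] ex [0.56687673 0.60335496]
   slice 0.0 [0.5749304  0.59662441]
   slice 0.1 [0.56699081 0.60326155]
pl ey [0.12560856 0.3060096 ] ex [0.47170732 0.53002896]
   slice 0.0 [0.48250092 0.51868132]
   slice 0.1 [0.47187067 0.53001647]
tip px [(np.int64(235), np.int64(232)), (np.int64(235), np.int64(233)), (np.int64(234), np.int64(233)), (np.int64(234), np.int64(232)), (np.int64(233), np.int64(232)), (np.int64(233), np.int64(233))]
0.12272077910911468 0.5857633280996211
0.12066329004725988 0.5852687750648706
tcp ey,ex 0.2534376551714681 0.5848393424805264
[[461 465 467 466 468 466 464 467 466 471 470 469 468 456 440 445 454 428
  431 373 262 174 156 145 153 202 229]
 [462 462 467 462 466 463 468 467 462 455 436 444 429 389 350 340 357 389
  427 420 318 204 157 140 151 193 227]
 [462 460 464 462 461 440 436 438 427 388 347 336 351 375 394 410 438 490
  502 474 344 213 159 136 138 176 209]
 [455 449 442 442 421 368 337 347 377 377 377 398 438 504 538 544 550 554
  547 495 359 217 159 151 138 161 207]
 [413 364 339 353 369 379 415 478 522 511 503 533 547 558 567 570 567 567
  567 522 386 242 174 160 134 156 200]
 [363 379 429 487 519 543 578 613 617 573 543 561 569 570 568 571 571 570
  567 533 443 310 199 155 144 153 195]
 [512 540 578 615 616 590 577 582 574 548 554 567 568 572 569 571 567 568
  563 534 464 336 211 161 138 149 189]
 [618 590 573 571 572 555 536 562 565 559 563 569 570 571 567 568 569 568
  558 536 488 356 214 161 147 146 173]
 [571 552 537 558 568 565 559 568 568 568 568 568 568 567 564 556 559 568
  567 562 510 372 234 173 155 139 157]
 [572 565 558 563 567 568 567 564 567 567 554 546 542 539 533 505 525 554
  568 566 513 392 263 184 160 142 158]
 [567 566 567 567 564 566 564 553 544 533 484 441 429 425 423 405 445 528
  553 545 500 420 295 199 161 139 148]]
```

In the case frame the driver tip is about 121 mm against 120 wanted, and the sideways error is under 1 mm. I lower and release.

>>> {"name": "carry_out", "arguments": {"steps": [{"x":0,"y":0,"z":0.9,"rx":0,"ry":0,"rz":0},{"x":0,"y":0,"z":0.6,"rx":0,"ry":0,"rz":0},{"x":0,"y":0,"z":0.4,"rx":0,"ry":0,"rz":0},{"x":0,"y":0,"z":0,"rx":0,"ry":0,"rz":0}]}}

```text
time_s: 17.92
eef_pos: [0.52, 0.3674, 0.0159]
tool_rot: [[-0.204, 0.979, 0.001], [0.979, 0.204, 0.001], [0.0, 0.001, -1.0]]
ft_force: [0.5, -0.4, -1.1]
opening: 0.0253
grip_force: 50.6
```

>>> {"name": "carry_out", "arguments": {"steps": [{"x":0,"y":0,"z":0,"rx":0,"ry":0,"rz":0},{"x":0,"y":0,"z":0,"rx":0,"ry":0,"rz":0},{"x":0,"y":0,"z":0,"rx":0,"ry":0,"rz":0}], "hand": 0.42}}

```text
time_s: 18.3
eef_pos: [0.5199, 0.3673, 0.0153]
tool_rot: [[-0.204, 0.979, 0.0], [0.979, 0.204, -0.0], [-0.0, 0.0, -1.0]]
ft_force: [-0.3, 0.3, 0.5]
opening: 0.0358
grip_force: 0.0
```

>>> {"name": "carry_out", "arguments": {"steps": [{"x":0,"y":0,"z":-1,"rx":0,"ry":0,"rz":0},{"x":0,"y":0,"z":-1,"rx":0,"ry":0,"rz":0},{"x":0,"y":0,"z":-1,"rx":0,"ry":0,"rz":0},{"x":0,"y":0,"z":-1,"rx":0,"ry":0,"rz":0}]}}

```text
time_s: 18.8
eef_pos: [0.5198, 0.3672, 0.1363]
tool_rot: [[-0.204, 0.979, 0.0], [0.979, 0.204, 0.0], [0.0, 0.0, -1.0]]
ft_force: [0.1, -0.2, 0.1]
opening: 0.0357
grip_force: 0.0
```

>>> {"name": "carry_out", "arguments": {"steps": [{"x":-0.98,"y":0.363,"z":0,"rx":0,"ry":0,"rz":0},{"x":-0.98,"y":0.363,"z":0,"rx":0,"ry":0,"rz":0},{"x":-0.98,"y":0.363,"z":0,"rx":0,"ry":0,"rz":0},{"x":-0.98,"y":0.363,"z":0,"rx":0,"ry":0,"rz":0},{"x":-0.98,"y":0.363,"z":0,"rx":0,"ry":0,"rz":0}], "hand": 0.7}}

```text
time_s: 19.42
eef_pos: [0.6036, 0.2336, 0.1353]
tool_rot: [[-0.204, 0.979, 0.0], [0.979, 0.204, 0.0], [0.0, 0.0, -1.0]]
ft_force: [0.2, -0.1, 0.1]
opening: 0.0599
grip_force: 0.0
```

>>> {"name": "carry_out", "arguments": {"steps": [{"x":-0.98,"y":0.363,"z":0,"rx":0,"ry":0,"rz":0},{"x":-0.98,"y":0.363,"z":0,"rx":0,"ry":0,"rz":0},{"x":-0.98,"y":0.363,"z":0,"rx":0,"ry":0,"rz":0},{"x":-0.98,"y":0.363,"z":0,"rx":0,"ry":0,"rz":0},{"x":-0.98,"y":0.363,"z":0,"rx":0,"ry":0,"rz":0}]}}

```text
time_s: 20.05
eef_pos: [0.6869, 0.1007, 0.1352]
tool_rot: [[-0.204, 0.979, -0.0], [0.979, 0.204, 0.0], [0.0, -0.0, -1.0]]
ft_force: [-0.1, 0.4, 0.2]
opening: 0.0595
grip_force: 0.0
```

Run:
```python
from h import *
p,d,K,T=cap("side"); q,_,_,_=cap("top")
s=ctrl.read_state(); print(s["eef_pos"],s["opening"])
a=cv2.resize(p[160:290,320:440],None,fx=3,fy=3,interpolation=cv2.INTER_CUBIC);b=cv2.resize(q[180:310,140:255],None,fx=3,fy=3,interpolation=cv2.INTER_CUBIC)
save("c5",np.hstack([a,b]))
```

```text
[0.68768786 0.09889291 0.13478981] 0.05964754145638479
```

View pics/c5.png

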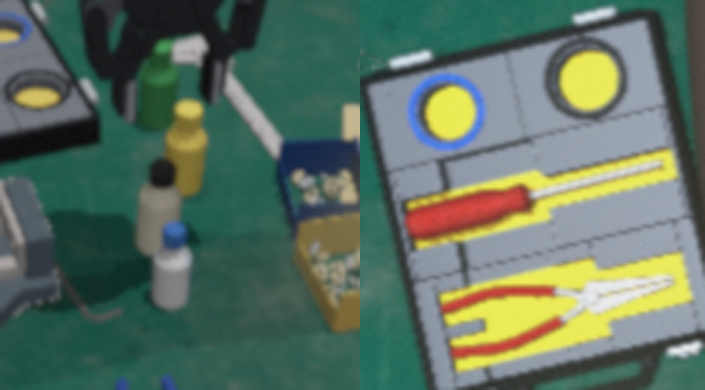

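The screwdriver is in its cut-out, with the handle at crop (470,213). The gripper is over the black-capped bottle at crop (160,210). I descend and grip.

>>> {"name": "carry_out", "arguments": {"steps": [{"x":0,"y":0,"z":0.9,"rx":0,"ry":0,"rz":0},{"x":0,"y":0,"z":1,"rx":0,"ry":0,"rz":0},{"x":0,"y":0,"z":0.8,"rx":0,"ry":0,"rz":0},{"x":0,"y":0,"z":0.6,"rx":0,"ry":0,"rz":0},{"x":0,"y":0,"z":0,"rx":0,"ry":0,"rz":0}]}}

```text
time_s: 20.78
eef_pos: [0.6852, 0.1019, 0.0347]
tool_rot: [[-0.204, 0.979, -0.003], [0.979, 0.204, -0.0], [0.0, -0.003, -1.0]]
ft_force: [-0.5, 0.4, 0.3]
opening: 0.0595
grip_force: 0.0
```

>>> {"name": "carry_out", "arguments": {"steps": [{"x":0,"y":0,"z":0,"rx":0,"ry":0,"rz":0},{"x":0,"y":0,"z":0,"rx":0,"ry":0,"rz":0},{"x":0,"y":0,"z":0,"rx":0,"ry":0,"rz":0},{"x":0,"y":0,"z":0,"rx":0,"ry":0,"rz":0}], "hand": 0.25, "newtons": 40}}

```text
time_s: 21.28
eef_pos: [0.6872, 0.1018, 0.0379]
tool_rot: [[-0.204, 0.979, 0.002], [0.979, 0.204, 0.0], [-0.0, 0.002, -1.0]]
ft_force: [-1.5, -0.6, 6.8]
opening: 0.0312
grip_force: 40.1
```

Run:
```python
from h import *
p,d,K,T=cap("side"); W=world(d,K,T); s=ctrl.read_state(); print(s["eef_pos"],s["opening"])
x,y,z=np.moveaxis(W,-1,0); V=p.max(2)
m=(abs(x-.687)<.02)&(abs(y-.1)<.03)&(z<.045)&(z>.008); print(m.sum(), np.nanmedian(W[m],0), np.percentile(x[m],[2,98]))
```

```text
[0.68716611 0.10175751 0.03783426] 0.03106257493708745
94 [0.67881954 0.08951644 0.02842578] [0.67012311 0.69999829]
```

>>> {"name": "carry_out", "arguments": {"steps": [{"x":0,"y":0,"z":-0.5,"rx":0,"ry":0,"rz":0},{"x":0,"y":0,"z":-1,"rx":0,"ry":0,"rz":0},{"x":0,"y":0,"z":-1,"rx":0,"ry":0,"rz":0},{"x":0,"y":0,"z":-1,"rx":0,"ry":0,"rz":0}]}}

```text
time_s: 21.82
eef_pos: [0.6864, 0.1016, 0.143]
tool_rot: [[-0.204, 0.979, 0.0], [0.979, 0.204, 0.0], [-0.0, 0.0, -1.0]]
ft_force: [0.0, 1.6, -0.7]
opening: 0.0318
grip_force: 39.8
```

>>> {"name": "carry_out", "arguments": {"steps": [{"x":0.968,"y":-0.155,"z":0,"rx":0,"ry":0,"rz":0},{"x":0.968,"y":-0.155,"z":0,"rx":0,"ry":0,"rz":0},{"x":0.968,"y":-0.155,"z":0,"rx":0,"ry":0,"rz":0},{"x":0.968,"y":-0.155,"z":0,"rx":0,"ry":0,"rz":0},{"x":0.968,"y":-0.155,"z":0,"rx":0,"ry":0,"rz":0}]}}

```text
time_s: 22.45
eef_pos: [0.6337, 0.2399, 0.1421]
tool_rot: [[-0.204, 0.979, 0.0], [0.979, 0.204, 0.0], [0.0, 0.0, -1.0]]
ft_force: [0.7, -0.0, 0.1]
opening: 0.0317
grip_force: 39.8
```

>>> {"name": "carry_out", "arguments": {"steps": [{"x":0.968,"y":-0.155,"z":0.5,"rx":0,"ry":0,"rz":0},{"x":0.968,"y":-0.155,"z":0.5,"rx":0,"ry":0,"rz":0},{"x":0,"y":0,"z":0.5,"rx":0,"ry":0,"rz":0},{"x":0,"y":0,"z":0,"rx":0,"ry":0,"rz":0},{"x":0,"y":0,"z":0,"rx":0,"ry":0,"rz":0}]}}

```text
time_s: 23.08
eef_pos: [0.6137, 0.2932, 0.097]
tool_rot: [[-0.203, 0.979, 0.001], [0.979, 0.203, 0.0], [-0.0, 0.001, -1.0]]
ft_force: [0.1, 0.4, 0.0]
opening: 0.0317
grip_force: 39.8
```

Run:
```python
from h import *
p,d,K,T=cap("side"); s=ctrl.read_state(); print(s["eef_pos"],s["opening"],s["grip_force"]); np.savez("s6.npz",W=world(d,K,T),p=p)
save("c6",cv2.resize(p[110:260,260:410],None,fx=4,fy=4,interpolation=cv2.INTER_CUBIC))
```

```text
[0.61385629 0.29324136 0.09718579] 0.03144741974030615 39.83147878898308
```

View pics/c6.png

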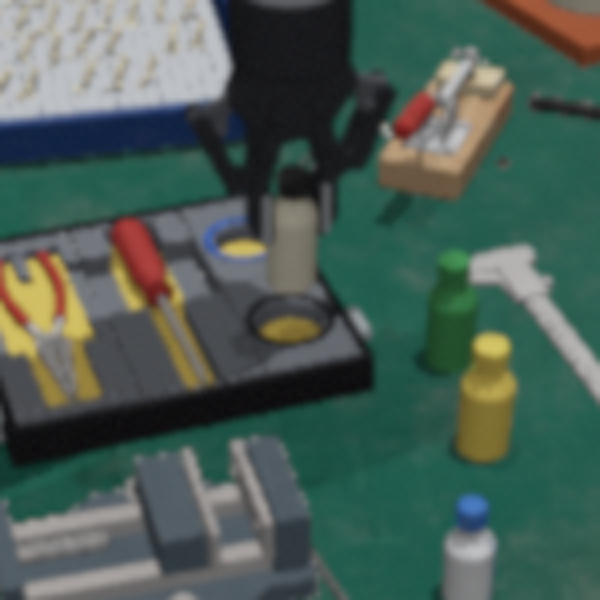

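Run:
```python
from h import *
from scipy.optimize import least_squares
W=np.load("s6.npz")["W"]; x,y,z=np.moveaxis(W,-1,0)
for lo,hi in((.064,.08),(.08,.095),(.095,.12)):
    m=(abs(x-.614)<.03)&(abs(y-.285)<.035)&(z>lo)&(z<hi); q=W[m][:,:2]
    r=least_squares(lambda c:np.hypot(*(q-c).T)-.017,[.614,.293],loss="soft_l1",f_scale=.002); print(m.sum(),r.x,np.percentile(z[m],[1,99]),x[m].min(),x[m].max())
m=(abs(x-.614)<.03)&(abs(y-.285)<.035)&(z>.04); print(z[m].min())
```

```text
62 [0.61404177 0.29580298] [0.06438795 0.07977044] 0.5979188493553207 0.6275769649488518
56 [0.61379783 0.29453402] [0.08030727 0.09479253] 0.5976969596082101 0.6304806632539505
171 [0.61309455 0.29308787] [0.09556717 0.11975549] 0.585075179214958 0.6439714482588886
0.05960659618672278
```

Bottle axis is about (0.614, 0.295) against the well at (0.613, 0.294), and it hangs upright. I lower and release.

>>> {"name": "carry_out", "arguments": {"steps": [{"x":0,"y":0,"z":0.7,"rx":0,"ry":0,"rz":0},{"x":0,"y":0,"z":0.5,"rx":0,"ry":0,"rz":0},{"x":0,"y":0,"z":0.33,"rx":0,"ry":0,"rz":0},{"x":0,"y":0,"z":0,"rx":0,"ry":0,"rz":0}]}}

```text
time_s: 23.62
eef_pos: [0.6131, 0.2939, 0.0516]
tool_rot: [[-0.204, 0.979, 0.001], [0.979, 0.204, 0.001], [0.0, 0.001, -1.0]]
ft_force: [-2.9, -0.8, 5.8]
opening: 0.0316
grip_force: 40.4
```

>>> {"name": "carry_out", "arguments": {"steps": [{"x":0,"y":0,"z":0,"rx":0,"ry":0,"rz":0},{"x":0,"y":0,"z":0,"rx":0,"ry":0,"rz":0},{"x":0,"y":0,"z":0,"rx":0,"ry":0,"rz":0},{"x":0,"y":0,"z":0,"rx":0,"ry":0,"rz":0}], "hand": 0.6}}

```text
time_s: 24.12
eef_pos: [0.6131, 0.294, 0.0503]
tool_rot: [[-0.204, 0.979, -0.0], [0.979, 0.204, -0.0], [-0.0, -0.0, -1.0]]
ft_force: [-0.4, 0.0, -0.5]
opening: 0.0513
grip_force: 0.0
```

>>> {"name": "carry_out", "arguments": {"steps": [{"x":0,"y":0,"z":-0.7,"rx":0,"ry":0,"rz":0},{"x":0,"y":0,"z":-1,"rx":0,"ry":0,"rz":0},{"x":0,"y":0,"z":-1,"rx":0,"ry":0,"rz":0},{"x":0,"y":0,"z":-0.3,"rx":0,"ry":0,"rz":0}]}}

```text
time_s: 24.62
eef_pos: [0.614, 0.2944, 0.1426]
tool_rot: [[-0.204, 0.979, 0.003], [0.979, 0.204, 0.001], [0.001, 0.003, -1.0]]
ft_force: [0.4, 0.1, 0.1]
opening: 0.0514
grip_force: 0.0
```

>>> {"name": "carry_out", "arguments": {"steps": [{"x":-0.975,"y":0.065,"z":0,"rx":0,"ry":0,"rz":0},{"x":-0.975,"y":0.065,"z":0,"rx":0,"ry":0,"rz":0},{"x":-0.975,"y":0.065,"z":0,"rx":0,"ry":0,"rz":0},{"x":-0.975,"y":0.065,"z":0,"rx":0,"ry":0,"rz":0},{"x":-0.975,"y":0.065,"z":0,"rx":0,"ry":0,"rz":0}], "hand": 0.68}}

```text
time_s: 25.25
eef_pos: [0.6522, 0.1518, 0.1391]
tool_rot: [[-0.204, 0.979, -0.002], [0.979, 0.204, -0.0], [-0.0, -0.002, -1.0]]
ft_force: [0.7, -0.5, 0.0]
opening: 0.0581
grip_force: 0.0
```

>>> {"name": "carry_out", "arguments": {"steps": [{"x":-0.975,"y":0.065,"z":0,"rx":0,"ry":0,"rz":0},{"x":-0.975,"y":0.065,"z":0,"rx":0,"ry":0,"rz":0},{"x":-0.975,"y":0.065,"z":0,"rx":0,"ry":0,"rz":0},{"x":-0.975,"y":0.065,"z":0,"rx":0,"ry":0,"rz":0},{"x":0,"y":0,"z":0,"rx":0,"ry":0,"rz":0}]}}

```text
time_s: 25.88
eef_pos: [0.6839, 0.0379, 0.1389]
tool_rot: [[-0.201, 0.98, -0.002], [0.98, 0.201, -0.0], [0.0, -0.002, -1.0]]
ft_force: [0.2, 0.4, -0.5]
opening: 0.058
grip_force: 0.0
```

Run:
```python
from h import *
p,d,K,T=cap("side"); q,_,_,_=cap("top");s=ctrl.read_state(); print(s["eef_pos"],s["opening"])
a=cv2.resize(p[170:300,310:430],None,fx=3,fy=3,interpolation=cv2.INTER_CUBIC);b=cv2.resize(q[180:310,140:255],None,fx=3,fy=3,interpolation=cv2.INTER_CUBIC)
save("c7",np.hstack([a,b]))
```

```text
[0.68355739 0.03988347 0.13938456] 0.05815484920181904
```

View pics/c7.png

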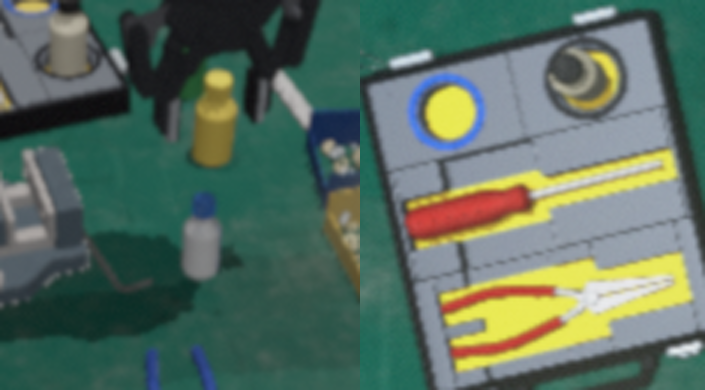

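The black-capped bottle stands in the black well, at crop (580,75). The gripper is over the blue-capped bottle at crop (202,235). I descend and grip.

>>> {"name": "carry_out", "arguments": {"steps": [{"x":0,"y":0,"z":1,"rx":0,"ry":0,"rz":0},{"x":0,"y":0,"z":1,"rx":0,"ry":0,"rz":0},{"x":0,"y":0,"z":1,"rx":0,"ry":0,"rz":0},{"x":0,"y":0,"z":0.7,"rx":0,"ry":0,"rz":0},{"x":0,"y":0,"z":0,"rx":0,"ry":0,"rz":0}]}}

```text
time_s: 26.6
eef_pos: [0.682, 0.041, 0.0271]
tool_rot: [[-0.205, 0.979, -0.004], [0.979, 0.205, -0.0], [0.001, -0.004, -1.0]]
ft_force: [-1.4, -0.0, -0.3]
opening: 0.0581
grip_force: 0.0
```

>>> {"name": "carry_out", "arguments": {"steps": [{"x":0,"y":0,"z":0,"rx":0,"ry":0,"rz":0},{"x":0,"y":0,"z":0,"rx":0,"ry":0,"rz":0},{"x":0,"y":0,"z":0,"rx":0,"ry":0,"rz":0},{"x":0,"y":0,"z":0,"rx":0,"ry":0,"rz":0}], "hand": 0.2}}

```text
time_s: 27.1
eef_pos: [0.6849, 0.0401, 0.0311]
tool_rot: [[-0.204, 0.979, 0.003], [0.979, 0.204, 0.001], [-0.0, 0.003, -1.0]]
ft_force: [-0.4, 1.5, 5.1]
opening: 0.0265
grip_force: 39.9
```

>>> {"name": "carry_out", "arguments": {"steps": [{"x":0,"y":0,"z":-0.6,"rx":0,"ry":0,"rz":0},{"x":0,"y":0,"z":-1,"rx":0,"ry":0,"rz":0},{"x":0,"y":0,"z":-1,"rx":0,"ry":0,"rz":0},{"x":0,"y":0,"z":-1,"rx":0,"ry":0,"rz":0},{"x":0,"y":0,"z":-1,"rx":0,"ry":0,"rz":0}]}}

```text
time_s: 27.72
eef_pos: [0.6838, 0.0397, 0.1695]
tool_rot: [[-0.204, 0.979, 0.001], [0.979, 0.204, -0.0], [-0.0, 0.0, -1.0]]
ft_force: [0.8, 0.7, 0.4]
opening: 0.0274
grip_force: 39.5
```

>>> {"name": "carry_out", "arguments": {"steps": [{"x":0.947,"y":-0.046,"z":0,"rx":0,"ry":0,"rz":0},{"x":0.947,"y":-0.046,"z":0,"rx":0,"ry":0,"rz":0},{"x":0.947,"y":-0.046,"z":0,"rx":0,"ry":0,"rz":0},{"x":0.947,"y":-0.046,"z":0,"rx":0,"ry":0,"rz":0},{"x":0.947,"y":-0.046,"z":0,"rx":0,"ry":0,"rz":0}]}}

```text
time_s: 28.35
eef_pos: [0.6479, 0.1782, 0.1685]
tool_rot: [[-0.204, 0.979, 0.0], [0.979, 0.204, -0.0], [-0.0, 0.0, -1.0]]
ft_force: [-0.4, 0.3, -0.6]
opening: 0.0266
grip_force: 39.5
```

>>> {"name": "carry_out", "arguments": {"steps": [{"x":0.947,"y":-0.046,"z":0,"rx":0,"ry":0,"rz":0},{"x":0.947,"y":-0.046,"z":0,"rx":0,"ry":0,"rz":0},{"x":0.947,"y":-0.046,"z":0,"rx":0,"ry":0,"rz":0},{"x":0.947,"y":-0.046,"z":0,"rx":0,"ry":0,"rz":0},{"x":0.947,"y":-0.046,"z":0,"rx":0,"ry":0,"rz":0}]}}

```text
time_s: 28.98
eef_pos: [0.6122, 0.3159, 0.1685]
tool_rot: [[-0.204, 0.979, 0.0], [0.979, 0.204, 0.0], [-0.0, 0.0, -1.0]]
ft_force: [1.2, -0.0, -0.6]
opening: 0.0266
grip_force: 39.5
```

>>> {"name": "carry_out", "arguments": {"steps": [{"x":0.947,"y":-0.046,"z":0,"rx":0,"ry":0,"rz":0},{"x":0.947,"y":-0.046,"z":0,"rx":0,"ry":0,"rz":0},{"x":0.947,"y":-0.046,"z":0,"rx":0,"ry":0,"rz":0},{"x":0,"y":0,"z":1,"rx":0,"ry":0,"rz":0},{"x":0,"y":0,"z":1,"rx":0,"ry":0,"rz":0}]}}

```text
time_s: 29.6
eef_pos: [0.5911, 0.3984, 0.108]
tool_rot: [[-0.205, 0.979, 0.001], [0.979, 0.205, 0.001], [0.0, 0.001, -1.0]]
ft_force: [-0.3, -0.6, -0.6]
opening: 0.0267
grip_force: 39.5
```

>>> {"name": "carry_out", "arguments": {"steps": [{"x":0,"y":0,"z":0.5,"rx":0,"ry":0,"rz":0},{"x":0,"y":0,"z":0,"rx":0,"ry":0,"rz":0},{"x":0,"y":0,"z":0,"rx":0,"ry":0,"rz":0}]}}

```text
time_s: 29.98
eef_pos: [0.5917, 0.398, 0.094]
tool_rot: [[-0.204, 0.979, 0.002], [0.979, 0.204, 0.001], [0.001, 0.002, -1.0]]
ft_force: [-0.5, -0.5, 0.2]
opening: 0.0267
grip_force: 39.5
```

Run:
```python
from h import *
from scipy.optimize import least_squares
p,d,K,T=cap("side"); s=ctrl.read_state(); e=s["eef_pos"]; print(e,s["opening"],s["grip_force"]); W=world(d,K,T); x,y,z=np.moveaxis(W,-1,0)
for lo,hi in((.064,.075),(.075,.088)):
    m=(abs(x-e[0])<.022)&(abs(y-e[1]+.01)<.03)&(z>lo)&(z<hi); q=W[m][:,:2]
    r=least_squares(lambda c:np.hypot(*(q-c).T)-.0145,e[:2],loss="soft_l1",f_scale=.002); print(m.sum(),r.x)
save("c8",cv2.resize(p[90:240,250:400],None,fx=4,fy=4,interpolation=cv2.INTER_CUBIC))
```

```text
[0.59184582 0.3980647  0.09417819] 0.026419799811804888 39.48284543759655
30 [0.59242989 0.3979957 ]
38 [0.59275395 0.39810494]
```

View pics/c8.png

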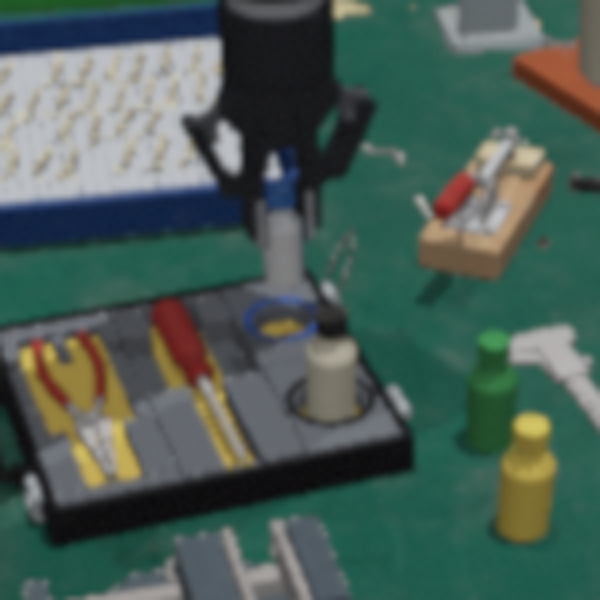

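The bottle hangs upright over the blue well at (0.592, 0.398). I lower, release and lift.

>>> {"name": "carry_out", "arguments": {"steps": [{"x":0,"y":0,"z":0.7,"rx":0,"ry":0,"rz":0},{"x":0,"y":0,"z":0.6,"rx":0,"ry":0,"rz":0},{"x":0,"y":0,"z":0.35,"rx":0,"ry":0,"rz":0},{"x":0,"y":0,"z":0,"rx":0,"ry":0,"rz":0}]}}

```text
time_s: 30.52
eef_pos: [0.5916, 0.398, 0.0447]
tool_rot: [[-0.204, 0.979, 0.002], [0.979, 0.204, 0.001], [0.001, 0.002, -1.0]]
ft_force: [-0.2, -1.0, 6.7]
opening: 0.0265
grip_force: 40.5
```

>>> {"name": "carry_out", "arguments": {"steps": [{"x":0,"y":0,"z":0,"rx":0,"ry":0,"rz":0},{"x":0,"y":0,"z":0,"rx":0,"ry":0,"rz":0},{"x":0,"y":0,"z":0,"rx":0,"ry":0,"rz":0},{"x":0,"y":0,"z":0,"rx":0,"ry":0,"rz":0}], "hand": 0.55}}

```text
time_s: 31.02
eef_pos: [0.591, 0.3977, 0.0426]
tool_rot: [[-0.204, 0.979, -0.0], [0.979, 0.204, -0.0], [-0.0, -0.0, -1.0]]
ft_force: [0.0, -0.4, 0.1]
opening: 0.0473
grip_force: 0.0
```

>>> {"name": "carry_out", "arguments": {"steps": [{"x":0,"y":0,"z":-0.7,"rx":0,"ry":0,"rz":0},{"x":0,"y":0,"z":-1,"rx":0,"ry":0,"rz":0},{"x":0,"y":0,"z":-1,"rx":0,"ry":0,"rz":0},{"x":0,"y":0,"z":-1,"rx":0,"ry":0,"rz":0},{"x":0,"y":0,"z":-1,"rx":0,"ry":0,"rz":0}]}}

```text
time_s: 31.65
eef_pos: [0.591, 0.3977, 0.1848]
tool_rot: [[-0.204, 0.979, -0.0], [0.979, 0.204, -0.0], [-0.0, -0.0, -1.0]]
ft_force: [0.3, 0.4, -1.1]
opening: 0.0469
grip_force: 0.0
```

>>> {"name": "carry_out", "arguments": {"steps": [{"x":-1,"y":-1,"z":0,"rx":0,"ry":0,"rz":0},{"x":-1,"y":-1,"z":0,"rx":0,"ry":0,"rz":0},{"x":-1,"y":-1,"z":0,"rx":0,"ry":0,"rz":0},{"x":-1,"y":-1,"z":0,"rx":0,"ry":0,"rz":0},{"x":-1,"y":-1,"z":0,"rx":0,"ry":0,"rz":0}]}}

```text
time_s: 32.28
eef_pos: [0.4739, 0.2192, 0.1839]
tool_rot: [[-0.204, 0.979, 0.0], [0.979, 0.204, 0.0], [-0.0, 0.0, -1.0]]
ft_force: [0.5, 0.1, 0.6]
opening: 0.0471
grip_force: 0.0
```

>>> {"name": "carry_out", "arguments": {"steps": [{"x":-1,"y":-0.5,"z":0,"rx":0,"ry":0,"rz":0},{"x":-1,"y":-0.5,"z":0,"rx":0,"ry":0,"rz":0},{"x":-1,"y":-0.5,"z":0,"rx":0,"ry":0,"rz":0},{"x":-1,"y":-0.5,"z":0,"rx":0,"ry":0,"rz":0},{"x":-1,"y":-0.5,"z":0,"rx":0,"ry":0,"rz":0}]}}

```text
time_s: 32.9
eef_pos: [0.4316, 0.0572, 0.1841]
tool_rot: [[-0.204, 0.979, 0.001], [0.979, 0.204, -0.0], [-0.0, 0.0, -1.0]]
ft_force: [0.6, 0.6, 0.7]
opening: 0.0471
grip_force: 0.0
```

Run:
```python
from h import *
q,d,K,T=cap("top"); p,_,_,_=cap("side"); W=world(d,K,T); x,y,z=np.moveaxis(W,-1,0); s=ctrl.read_state(); print(s["time_s"],s["eef_pos"])
for nm,c in(("blue",(.592,.398)),("black",(.6135,.294))):
    m=(np.hypot(x-c[0],y-c[1])<.025)&(z>.05); zt=np.percentile(z[m],98); t=m&(z>zt-.006); print(nm,zt,np.median(W[t],0).round(4))
hsv=cv2.cvtColor(q,cv2.COLOR_RGB2HSV);red=((hsv[...,0]<8)|(hsv[...,0]>172))&(hsv[...,1]>130)
a=np.radians(11.8);ey=np.array([-np.sin(a),np.cos(a)]);ex=np.array([np.cos(a),np.sin(a)])
for nm,c in(("pl",(.44,.35)),("drv",(.52,.367))):
    m=red&(np.hypot(x-c[0],y-c[1])<.075)&(abs((x-c[0])*ex[0]+(y-c[1])*ex[1])<.032); P=W[m]; t,u=P[:,:2]@ey,P[:,:2]@ex; print(nm,m.sum(),"ey",np.percentile(t,[1,99]),"ex",np.percentile(u,[1,99]),"z",np.percentile(P[:,2],[10,50,90]))
D=np.load("top0.npz"); df=cv2.absdiff(q,D["p"]).max(2); print("changed blue pl",(df[175:198,365:445]>60).sum(),"redcap",(df[300:325,475:500]>60).sum())
A=cv2.resize(p[110:240,230:370],None,fx=2.8,fy=2.8,interpolation=cv2.INTER_CUBIC);B=cv2.resize(q[180:310,140:255],None,fx=2.8,fy=2.8,interpolation=cv2.INTER_CUBIC)
save("c9",np.hstack([A,B]))
```

```text
33.0 [0.43112982 0.05613541 0.18420257]
blue 0.09246350714880391 [0.5907 0.3966 0.0888]
black 0.10365226500866802 [0.6138 0.2932 0.1003]
pl 158 ey [0.22230299 0.3017609 ] ex [0.47971342 0.52331657] z [0.0270051  0.02941201 0.0320975 ]
drv 368 ey [0.22468255 0.31069631] ex [0.57347995 0.59457266] z [0.0326079  0.03662454 0.04018117]
changed blue pl 0 redcap 0
```

View pics/c9.png

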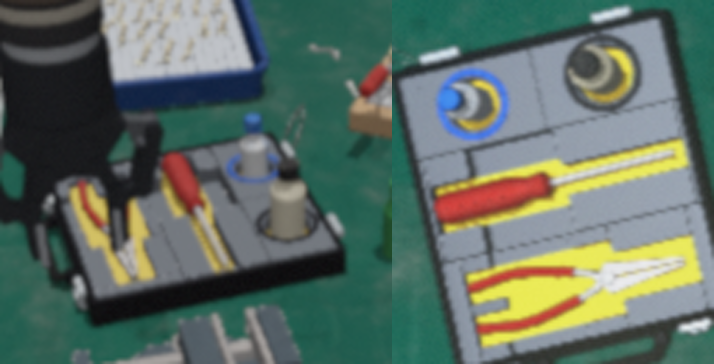

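All four parts sit in place, and the blue pliers and red-capped bottle have not moved. I hand in.

```bash
python3 -c "
from bench import ctrl
print(ctrl.finish_job())"
```

```text
the job is handed in; nothing more can be done
None
```

The job is handed in, with no verdict returned: by the last camera check, the red pliers and screwdriver lie in their cut-outs, the blue- and black-capped bottles stand in their matching wells, and the blue pliers and red-capped bottle have not moved.

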